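Portion tea nuggets with the scoop

TASK

Take the lid off the bamboo tea tray and lay it on the cork mat, then use the scoop to move every tea nugget from the tray into the wide brown cup; keep the fingers off the tea. When all the tea is in the cup, stand the scoop upright on its rest plate and put the lid properly back on the tray, leaving the cup standing and the frog, small tea cup, tongs and tea pick alone.

Things in the scene. Friction and masses are not known exactly. Their poses are not given: they have to be found in the camera images.
- tier: Bamboo tray, fixed: outside 252 x 132 x 58 mm high, walls and floor 6 mm, inside 240 x 120 mm. Origin: centre of underside, on the table; x along its length away from the robot, z up. Inner floor is flat, 6 mm up, from x -104 to +90 mm; then a 45 degree slope rises to x +120 mm, 36 mm up; at the near end a 45 degree bevel, 16 mm high. Tea starts at x -10 to +80 mm, near part empty.
- lid: Loose bamboo lid, 160 g. Origin: centre of underside; x along its length. Locating block 230 x 110 x 5 mm below (5 mm play inside the rim), board 252 x 132 x 8 mm (top 13 mm up), dark wooden grip bar 70 mm (x) x 18 mm (y), from 13 to 47 mm up. Seated, its origin is 53 mm above the tray's origin, centred; either way round fits.
- scoop: Steel scoop with an upright red rubber-coated grip, 200 g. Origin: underside, straight below the grip; x to its open mouth, z up. Floor 2.5 mm thick, x -10 to +66 mm (lip), 108 mm wide; walls 3 mm thick: sides (x -9 to +43) and back 40 mm high. Stem 14 x 16 mm at x 0; grip block 32 mm (x) x 20 mm (y), 72 to 128 mm up: pinch it across y at about 100 mm. Holds four or five nuggets.
- rest: The scoop's rest: thin dark plate lying fixed on the table, 140 x 124 x 4 mm. Its origin (on the table) is where the scoop's origin belongs; the plate reaches from x = -46 to x = +94 mm, y from -62 to +62 mm. Its x is the way the scoop points at the start.
- mat: Cork mat for the lid, fixed on the table, 262 x 146 x 4 mm. Origin: centre of its underside; x along its length.
- cup: Wide glazed brown cup, loose, 450 g: 140 mm across its rim, 65 mm high, wall 5 mm. Origin: centre of its underside; z up.
- tea0: Pressed tea nugget in smooth waxed wrapping, dark green, 28 mm across and 26 mm high with bevelled edges, 12 g. Origin: centre of one flat end, the z axis runs through the nugget (it may lie on its side). May be absent.
- tea1: Pressed tea nugget in smooth waxed wrapping, dark green, 28 mm across and 26 mm high with bevelled edges, 12 g. Origin: centre of one flat end, the z axis runs through the nugget (it may lie on its side). May be absent.
- tea2: Pressed tea nugget in smooth waxed wrapping, dark green, 28 mm across and 26 mm high with bevelled edges, 12 g. Origin: centre of one flat end, the z axis runs through the nugget (it may lie on its side). May be absent.
- tea3: Pressed tea nugget in smooth waxed wrapping, dark green, 28 mm across and 26 mm high with bevelled edges, 12 g. Origin: centre of one flat end, the z axis runs through the nugget (it may lie on its side). May be absent.
- tea4: Pressed tea nugget in smooth waxed wrapping, dark green, 28 mm across and 26 mm high with bevelled edges, 12 g. Origin: centre of one flat end, the z axis runs through the nugget (it may lie on its side). May be absent.
- tea5: Pressed tea nugget in smooth waxed wrapping, dark green, 28 mm across and 26 mm high with bevelled edges, 12 g. Origin: centre of one flat end, the z axis runs through the nugget (it may lie on its side). May be absent.
- tea6: Pressed tea nugget in smooth waxed wrapping, dark green, 28 mm across and 26 mm high with bevelled edges, 12 g. Origin: centre of one flat end, the z axis runs through the nugget (it may lie on its side). May be absent.
- tea7: Pressed tea nugget in smooth waxed wrapping, dark green, 28 mm across and 26 mm high with bevelled edges, 12 g. Origin: centre of one flat end, the z axis runs through the nugget (it may lie on its side). May be absent.
- tea8: Pressed tea nugget in smooth waxed wrapping, dark green, 28 mm across and 26 mm high with bevelled edges, 12 g. Origin: centre of one flat end, the z axis runs through the nugget (it may lie on its side). May be absent.
- frog: Green ceramic pet frog, 80 mm long, 75 mm tall. Bystander. Origin: centre of its underside.
- teacup: Small brown tea cup, 68 mm across, 55 mm tall. Bystander. Origin: centre of its underside.
- tongs: Bamboo tongs lying flat, 185 mm long. Bystander. Origin: middle of the underside, x along its length.
- pick: Tea pick with a dark handle lying flat, 145 mm long. Bystander. Origin: middle of the underside, x along its length.
Mind the look-alikes: they are no part of the job. Leave any purple or yellow look-alike of the scoop alone.

How it is judged:
On the way, in this order (a step that is already met when the one before it is completed fails the run):
1. the lid lies flat on the cork mat (horizontal distance between lid and mat below 0.07 m and z of lid in the frame of mat below 0.012 m and angle between lid's own z axis and vertical below 0.12 rad), for 0.2 s.
2. the scoop is lifted (height (world z) of scoop above 0.05 m), for 0.2 s.
3. every tea nugget present is in the cup (horizontal distance between each of tea0, tea1, tea2, tea3, tea4, tea5, tea6, tea7, tea8 and cup below 0.067 m and z of tea0 in the frame of cup between -0.005 and 0.066 m and z of tea1 in the frame of cup between -0.005 and 0.066 m and z of tea2 in the frame of cup between -0.005 and 0.066 m and z of tea3 in the frame of cup between -0.005 and 0.066 m and z of tea4 in the frame of cup between -0.005 and 0.066 m and z of tea5 in the frame of cup between -0.005 and 0.066 m and z of tea6 in the frame of cup between -0.005 and 0.066 m and z of tea7 in the frame of cup between -0.005 and 0.066 m and z of tea8 in the frame of cup between -0.005 and 0.066 m), for 0.3 s.
At the end, for the whole second after the job is handed in: All nuggets present lie in the upright cup (within 67 mm of its axis, under 66 mm up); lid seated on the tray (10 mm, 0.12 rad, level to 0.06 rad, height to 4 mm); scoop upright on its rest (45 mm, 0.12 rad); both at rest (all of step 3 and x of lid in the frame of tier between -0.01 and 0.01 m and y of lid in the frame of tier between -0.01 and 0.01 m and z of lid in the frame of tier between 0.049 and 0.057 m and angle between lid's own z axis and vertical below 0.06 rad and angle between the x axis of lid and the x axis of tier, either way round below 0.12 rad and horizontal distance between scoop and rest below 0.045 m and z of scoop in the frame of rest below 0.012 m and angle between scoop's own z axis and vertical below 0.12 rad and angle between cup's own z axis and vertical below 0.1 rad and height (world z) of cup below 0.01 m and linear speed of each of lid, scoop below 0.02 m/s); the robot touches nothing.
It fails at once if the fingers touch a tea nugget (contact force between the fingers and tea0 above 0.3 N or contact force between the fingers and tea1 above 0.3 N or contact force between the fingers and tea2 above 0.3 N or contact force between the fingers and tea3 above 0.3 N or contact force between the fingers and tea4 above 0.3 N or contact force between the fingers and tea5 above 0.3 N or contact force between the fingers and tea6 above 0.3 N or contact force between the fingers and tea7 above 0.3 N or contact force between the fingers and tea8 above 0.3 N).
It fails at once if the cup is tipped over (angle between cup's own z axis and vertical above 0.6 rad).
It fails at once if the frog, small tea cup, tongs or tea pick is disturbed (distance of any of frog, teacup, tongs, pick from where it was at the start of the episode above 0.03 m or angle between any of frog, teacup, tongs, pick's own z axis and vertical above 0.5 rad).
Of tea0, tea1, tea2, tea3, tea4, tea5, tea6, tea7, tea8 only 4 to 6 are there at a start; the rules pass over those that are not, and their reading is None.
At some moment in a run one of scoop, lid, cup may be knocked a few centimetres aside while the robot is not near it.
It also fails if it takes over 210 s, if anything falls off the work surface, if the arm or the gripper's body presses on something with over 40 N, if the wrist force passes 120 N, or if a joint passes its speed limit or range.

ROBOT

A 6-joint arm with a two-finger parallel gripper is mounted at the origin on the work surface. World frame = base frame: x ahead of the robot, y to its left, z up, the work surface at z = 0. Lengths are in m, angles in rad, forces in N, time in s.
With the tool pointing down it reaches from about 0.35 to 0.975 m from the base axis. Payload 4.9 kg.
Tool frame: the origin (TCP) lies midway between the tips of the shut fingers; the grasp point (between the pads) lies 19 mm behind it; z points along the fingers, y is the line along which they close (so a half turn about z gives the same grasp; the last joint's range is limited). The gripper opens to 85 mm and grips with 20 to 120 N. Pads are 22 mm wide; open, the fingers measure 114 mm over their backs; the gripper's body (76 mm by 85 mm) begins 54 mm behind the grasp point. The pads swing forward as they close: fully open they stand 13 mm farther back than shut.
Start: joints at [-1.454, 0.053, 1.613, -0, 1.476, -0.119], TCP at [0.146, -0.608, 0.231] pointing down, gripper open.
Joint ranges: [-3.01, 3.01], [-1.01, 2.22], [0.06, 2.58], [-1.02, 4.17], [0.09, 2.62], [-3.14, 3.14]. Speed limits (rad/s): [2.57, 2.57, 3.14, 3.14, 3.14, 3.14].

INTERFACE

Orientations are given as a unit quaternion [w, x, y, z].
In Python, from rig import arm, command_gripper, optics, ticket, telemetry gives the robot as it stands. Calls block until the motion is done:
- arm.movep(position, orientation): joint-space move of the TCP to a pose.
- arm.move_linear(position, rotation=None, rate=0.15): straight line of the TCP; rotation=None keeps the orientation; rate is the mean speed in m/s.
- arm.movej(angles): joint-space move.
- command_gripper(opening, f_grip=None): opening from 0.0 (shut) to 1.0 (fully open); f_grip is the grip in N (None keeps the last); returns when the fingers have stopped.
- arm.hold(seconds).
- arm.solve_ik(position, orientation): joint angles nearest the present ones, or None.
- optics.capture(name): name is "scene" or "top" or "wrist"; returns a dict with "color" (480x640x3 uint8, blue, green, red), "range_z" (480x640 float32, m along the optical axis (not along the pixel's ray), 0 where there is no reading), "fx", "fy", "cx", "cy" (pixels), "eye" and "attitude" of the camera in the world; the wrist camera has in their place "tool_from_camera" (4x4, takes a point from camera to tool coordinates, whose origin is the TCP and whose axes are the flange's). Camera axes: x right, y down, z forward; pixel columns grow to the right and rows downward; lengths in m; the calibration is good to about 2 mm. A picture is of the moment at which its call begins: read the wrist's pose just before it.
A pose or a line that the arm cannot do raises arm.Unreachable and nothing moves.
- ticket.hand_in(): hands the job in; it is judged then, once.
Readings, each from a call of its own:
- telemetry.current_clock(): time.
- telemetry.current_joint_positions(): joint angles.
- telemetry.current_qd(): joint speeds.
- telemetry.current_tau(): joint torques, N m.
- telemetry.current_position(): TCP position.
- telemetry.current_tcp_rot(): TCP orientation.
- telemetry.current_force(): force on the tool from outside, world axes, zero at the start.
- telemetry.current_moment(): the same for the moment, N m.
- telemetry.current_opening(): opening from 0.0 (shut) to 1.0 (fully open).
- telemetry.current_finger_force(): force on a finger pad.
Only numpy, scipy, OpenCV 4.12 (cv2) and the standard library are available. Lean on these libraries where they do the work, as an engineer would, in place of code of your own. Each camera call takes 0.05 s, during which the arm holds its last target. There are 200 camera calls.

## Working session

There is one attempt and no reset: what is moved stays moved. The work goes in short steps, each a Python script; the robot and the scene stay as the last script left them, time stands still between calls to the robot, and variables do not carry over. Pictures are saved under pics/ and viewed, at most 14 in all, crops included, and the job is handed in when it is done.

```bash
ls; mkdir -p pics
python3 - <<'E'
from rig import arm, command_gripper, optics, ticket, telemetry
import cv2,numpy as np
for n in ("top","scene"):
    d=optics.capture(n); cv2.imwrite(f"pics/{n}0.png",d["color"]); np.savez(f"pics/{n}0.npz",**d)
    print(n,d["fx"],d["fy"],d["cx"],d["cy"],d["eye"],d["attitude"])
E
```

```text
pics
top 441.5153131725968 441.5153131725968 314.59336201452606 243.16720910084325 [ 0.42746797 -0.00372298  1.18311527] [-0.04078538  0.71305666 -0.69904496  0.0349699 ]
scene 468.9406336681152 468.9406336681152 318.37578936290225 245.70170707927136 [ 1.29178698 -0.56864906  0.81190791] [-0.39516394  0.79392661  0.41920732 -0.19439965]
```

View pics/top0.png

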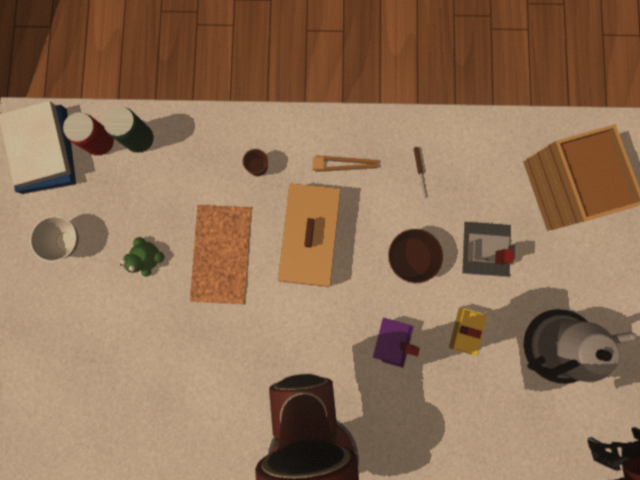

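View pics/scene0.png

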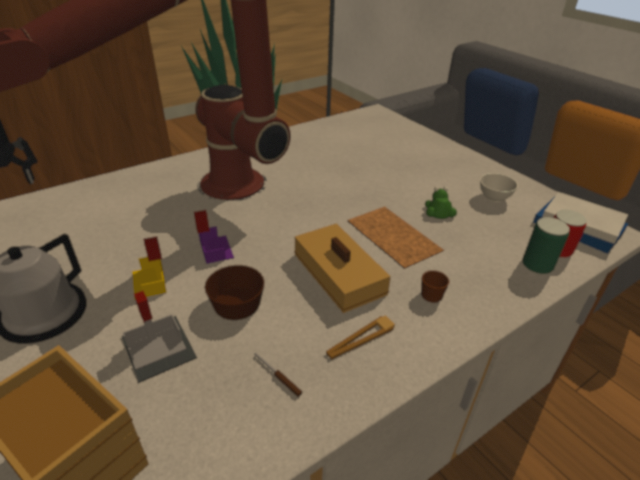

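```bash
cat > h.py <<'E'
import numpy as np, cv2
from scipy.spatial.transform import Rotation as R
from rig import arm, command_gripper, optics, ticket, telemetry as T
def q2R(q): return R.from_quat(np.asarray(q)[[1,2,3,0]]).as_matrix()
def R2q(M): return R.from_matrix(M).as_quat()[[3,0,1,2]]
def cloud(d, pose=None):
    z=d["range_z"]; v,u=np.indices(z.shape)
    p=np.stack([(u-d["cx"])/d["fx"]*z,(v-d["cy"])/d["fy"]*z,z],-1)
    if pose is None: M=q2R(d["attitude"]); t=d["eye"]
    else:
        A=np.eye(4); A[:3,:3]=q2R(pose[1]); A[:3,3]=pose[0]; A=A@d["tool_from_camera"]; M,t=A[:3,:3],A[:3,3]
    w=p@np.asarray(M).T+t; w[z==0]=np.nan
    return w, cv2.cvtColor(d["color"],cv2.COLOR_BGR2HSV)
def down(yaw):
    "tool down; tool x axis along world yaw"
    return R2q(R.from_euler('z',yaw).as_matrix()@np.diag([1,-1,-1.]))
def rect(p):
    c,s,a=cv2.minAreaRect(p[:,:2].astype(np.float32)); a=np.deg2rad(a)
    if s[0]<s[1]: a+=np.pi/2; s=s[::-1]
    return np.round(c,4),np.round(s,4),round((a+np.pi/2)%np.pi-np.pi/2,4)
def box(w,x0,x1,y0,y1,z0,z1):
    return (w[...,0]>x0)&(w[...,0]<x1)&(w[...,1]>y0)&(w[...,1]<y1)&(w[...,2]>z0)&(w[...,2]<z1)
def blob(m):
    n,l,s,_=cv2.connectedComponentsWithStats(m.astype(np.uint8)); return l==1+np.argmax(s[1:,4])
E
cat > look.py <<'E'
from h import *
import sys
def report(d):
    w,h=cloud(d); H,S,V=[h[...,i].astype(int) for i in range(3)]
    for n,m in dict(
      lidboard=box(w,.2,.7,-.2,.5,.05,.07), handle=box(w,.2,.7,-.1,.5,.09,.11),
      matregion=box(w,.2,.6,.1,.4,-.01,.012)&(S>120)&(H<20),
      cuprim=box(w,.25,.6,-.4,-.15,.058,.075),
      grip=box(w,.25,.6,-.6,-.35,.122,.14),
      rest=box(w,.25,.6,-.65,-.35,.0,.05)&(V<80)).items():
        if m.sum()<20: print(n,"none"); continue
        m=blob(m); p=w[m]; print(n,len(p),rect(p),"zmed %.4f"%np.median(p[:,2]))
    return w,h
if __name__=="__main__":
    d=dict(np.load("pics/top0.npz")); w,h=report(d)
    print("table z",np.nanmedian(w[300:340,60:160,2]), w[330,60,:2])
    for u in [(256,488),(249,470),(262,500),(229,470),(229,505)]: print(u,w[u].round(4),h[u])
E
python3 look.py
```

```text
lidboard 4702 (array([0.5706, 0.0223]), array([0.2532, 0.1339]), np.float64(-0.0904)) zmed 0.0661
handle 206 (array([0.5715, 0.0214]), array([0.0697, 0.018 ]), np.float64(-0.0933)) zmed 0.0999
matregion 4242 (array([0.4964, 0.261 ]), array([0.2103, 0.1476]), np.float64(-0.0259)) zmed 0.0044
cuprim 435 (array([ 0.5206, -0.2485]), array([0.1383, 0.1374]), np.float64(-1.063)) zmed 0.0644
grip 299 (array([ 0.3123, -0.5803]), array([0.087 , 0.0223]), np.float64(-0.2525)) zmed 0.1306
rest 1095 (array([ 0.332 , -0.5819]), array([0.1761, 0.0602]), np.float64(-0.6603)) zmed 0.0159
table z 0.0006662460209183596 [0.3098077  0.67915988]
(256, 488) [ 0.5288 -0.4565  0.0037] [ 14  70 121]
(249, 470) [ 0.5448 -0.4025  0.0222] [13 71 94]
(262, 500) [ 0.5059 -0.4459  0.1064] [  4 170  72]
(229, 470) [ 0.6007 -0.4097  0.004 ] [18 68 64]
(229, 505) [ 0.6017 -0.5012  0.0093] [18 65 67]
```

```bash
sed -i 's/matregion=box(w,.2,.6,.1,.4/matregion=box(w,.2,.7,.1,.4/; s/grip=box(w,.25,.6,-.6,-.35,.122/grip=box(w,.45,.65,-.56,-.38,.122/; s/rest=box(w,.25,.6,-.65,-.35,.0,.05)&(V<80)/rest=box(w,.42,.68,-.6,-.3,-.01,.05)\&(V<100)\&(S<110)/' look.py; python3 look.py
python3 - <<'E'
from h import *
d=dict(np.load("pics/top0.npz")); w,h=cloud(d)
m=box(w,.42,.68,-.6,-.3,.036,.045); print("walls",m.sum(),rect(w[m]))
m=box(w,.4,.68,-.6,-.3,.09,.14); print("gripall",rect(w[m]),np.nanmax(w[m][:,2]))
for y in (-.5,.0,.35):  # reach check
  for yaw in (0,np.pi/2,-np.pi/2):
    s=arm.solve_ik([.53,y,.2],down(yaw)); print(y,yaw,None if s is None else np.round(s,2))
print(T.current_tcp_rot())
E
python3 - <<'E'
import cv2
i=cv2.imread('pics/top0.png')[205:300,370:540]
cv2.imwrite('pics/c1.png',cv2.resize(i,(765,428),interpolation=cv2.INTER_CUBIC))
E
```

```text
lidboard 4702 (array([0.5706, 0.0223]), array([0.2532, 0.1339]), np.float64(-0.0904)) zmed 0.0661
handle 206 (array([0.5715, 0.0214]), array([0.0697, 0.018 ]), np.float64(-0.0933)) zmed 0.0999
matregion 5260 (array([0.5222, 0.2604]), array([0.2619, 0.1476]), np.float64(-0.026)) zmed 0.0043
cuprim 435 (array([ 0.5206, -0.2485]), array([0.1383, 0.1374]), np.float64(-1.063)) zmed 0.0644
grip 138 (array([ 0.5197, -0.455 ]), array([0.0319, 0.0218]), np.float64(-0.0451)) zmed 0.1324
rest 1289 (array([ 0.5492, -0.4526]), array([0.138 , 0.1259]), np.float64(-0.0421)) zmed 0.0048
table z 0.0006662460209183596 [0.3098077  0.67915988]
(256, 488) [ 0.5288 -0.4565  0.0037] [ 14  70 121]
(249, 470) [ 0.5448 -0.4025  0.0222] [13 71 94]
(262, 500) [ 0.5059 -0.4459  0.1064] [  4 170  72]
(229, 470) [ 0.6007 -0.4097  0.004 ] [18 68 64]
(229, 505) [ 0.6017 -0.5012  0.0093] [18 65 67]
walls 174 (array([ 0.5534, -0.4619]), array([0.3438, 0.1244]), np.float64(-1.157))
gripall (array([ 0.5904, -0.5204]), array([0.2293, 0.0359]), np.float64(-0.7448)) 0.13990759336036085
-0.5 0 [-0.86  0.31  1.38 -0.    1.46  0.71]
-0.5 1.5707963267948966 [-0.86  0.31  1.38 -0.    1.46 -0.86]
-0.5 -1.5707963267948966 [-0.86  0.31  1.38 -0.    1.46  2.28]
0.0 0 [-0.14 -0.15  1.87 -0.    1.43  1.43]
0.0 1.5707963267948966 [-0.14 -0.15  1.87 -0.    1.43 -0.14]
0.0 -1.5707963267948966 [-0.14 -0.15  1.87 -0.    1.43  3.  ]
0.35 0 [ 0.47  0.1   1.62 -0.    1.43  2.04]
0.35 1.5707963267948966 [ 0.47  0.1   1.62 -0.    1.43  0.47]
0.35 -1.5707963267948966 [ 0.47  0.1   1.62 -0.    1.43 -2.68]
[-9.48447766e-04  9.93057685e-01  1.17624553e-01  7.59884544e-06]
```

View pics/c1.png

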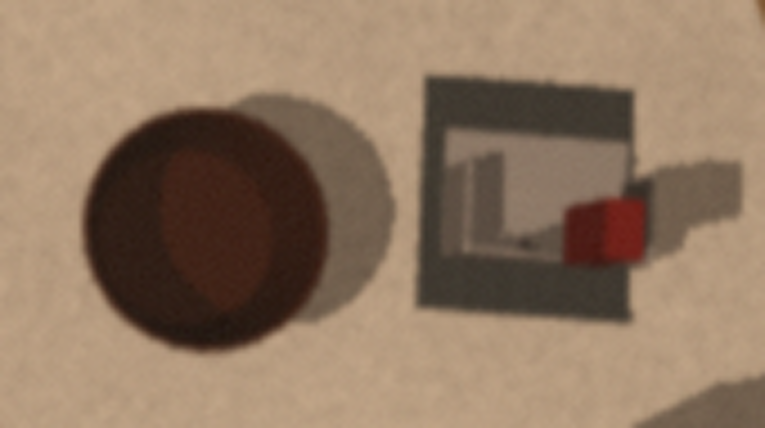

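```bash
cat >> h.py <<'E'
def see(name,pic=None):
    p=(T.current_position(),T.current_tcp_rot()); d=optics.capture(name)
    if pic: cv2.imwrite(f"pics/{pic}.png",d["color"]); np.savez(f"pics/{pic}.npz",**d,pos=p[0],rot=p[1])
    return cloud(d, p if name=="wrist" else None)
def st(s=""): print(s,"t=%.1f"%T.current_clock(),np.round(T.current_position(),4),"F",np.round(T.current_force(),1),"open %.3f"%T.current_opening(),"ff",np.round(T.current_finger_force(),1))
E
python3 - <<'E'
from h import *
q=down(-.092); x,y=.571,.0218
arm.movep([x,y,.19],q)
arm.move_linear([x,y,.074],rate=.12); st("at")
command_gripper(0,60); st("grip")
arm.move_linear([x,y,.17],rate=.1); st("lift")
arm.movep([.5222,.2604,.17],down(-.026))
arm.move_linear([.5222,.2604,.032],rate=.12); st("low")
arm.move_linear([.5222,.2604,.0255],rate=.03); st("down")
command_gripper(.6); 
arm.move_linear([.5222,.2604,.2],rate=.2); st()
arm.movep([.4,.2604,.35],down(-.026))
see("top","top1")
E
python3 - <<'E'
import sys; sys.path.insert(0,'.')
from h import *
d=dict(np.load("pics/top1.npz")); w,h=cloud(d)
m=box(w,.3,.72,.1,.4,.01,.025); print("lid",rect(w[blob(m)]),np.median(w[blob(m)][:,2]))
m=box(w,.3,.72,-.1,.12,.05,.065); print("tier",rect(w[blob(m)]))
cv2.imwrite('pics/c2.png',cv2.resize(d["color"][170:310,180:450],(800,415),interpolation=cv2.INTER_CUBIC))
E
```

```text
at t=3.9 [0.5718 0.0217 0.0751] F [0.2 0.5 0.2] open 1.001 ff 0.0
grip t=4.5 [0.5713 0.0217 0.0744] F [ 1.2 -0.   1.7] open 0.200 ff 60.1
lift t=5.6 [0.5704 0.0219 0.1689] F [-0.8  0.6 -1.7] open 0.201 ff 59.6
low t=7.9 [0.5231 0.2607 0.0331] F [-0.3 -0.7 -0.9] open 0.197 ff 59.6
down t=8.3 [0.5221 0.2604 0.0254] F [ 0.3 -0.3 -1.6] open 0.200 ff 59.6
 t=9.7 [0.5213 0.2601 0.1982] F [-0.5  0.3 -0. ] open 0.602 ff 0.0
lid (array([0.5225, 0.2612]), array([0.252 , 0.1332]), np.float64(-0.0227)) 0.017323819365479665
tier (array([0.5706, 0.0232]), array([0.2528, 0.1322]), np.float64(-0.0902))
```

View pics/c2.png

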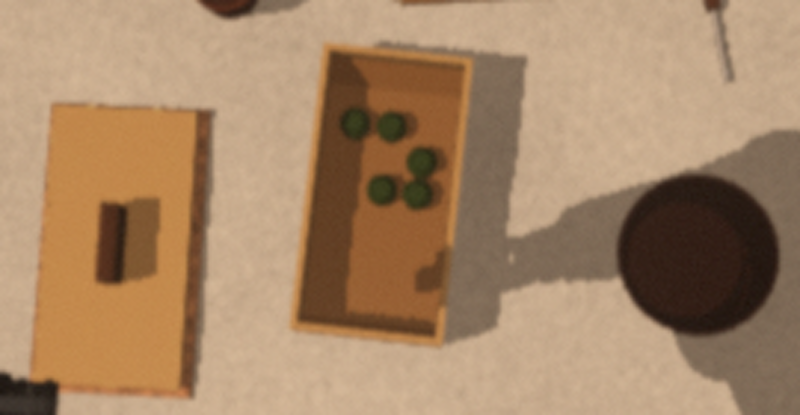

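```bash
cat >> h.py <<'E'
TIER=np.array([.5706,.0232,0]); TY=-.0902
def scoop_tcp(o,yaw,pitch,flip=0,hz=.081):
    "TCP pose for scoop origin o, yaw, pitch>0 = mouth up (rad)"
    S=R.from_euler('z',yaw).as_matrix()@R.from_euler('y',-pitch).as_matrix()
    Tm=S@np.diag([1,-1,-1.]) if not flip else S@np.diag([-1,1,-1.])
    return np.asarray(o)+S@[0,0,hz], R2q(Tm)
def lip_to_o(lip,yaw,pitch,lx=.066):
    S=R.from_euler('z',yaw).as_matrix()@R.from_euler('y',-pitch).as_matrix()
    return np.asarray(lip)-S@[lx,0,0]
E
cat > ikc.py <<'E'
from h import *
ti=R.from_euler('z',TY).as_matrix()
for f in (0,1):
  print("flip",f)
  for xo,z,p in [(-.085,.01,0),(.02,.007,0),(.04,.01,.3),(.02,.03,.5),(0,.2,.5)]:
    s=arm.solve_ik(*scoop_tcp(TIER+ti@[xo,0,z],TY,p,f)); print(xo,p,None if s is None else np.round(s,2))
  for yaw in np.arange(-3,3.2,.5):
    r=[]
    for p in (.3,-.3,-.7,-.9,-1.1):
      lip=np.array([.5206,-.2485,.1])-.02*np.array([np.cos(yaw),np.sin(yaw),0])
      s=arm.solve_ik(*scoop_tcp(lip_to_o(lip,yaw,p),yaw,p,f)); r.append(None if s is None else np.round(s,2)[3:])
    print("yaw %.1f"%yaw,r)
E
python3 ikc.py
```

```text
flip 0
-0.085 0 [-0.09 -0.15  2.05 -0.    1.24  1.57]
0.02 0 [-0.09  0.1   1.81 -0.    1.23  1.57]
0.04 0.3 [-0.09 -0.08  2.02 -0.    0.9   1.57]
0.02 0.5 [-0.09 -0.3   2.22 -0.    0.72  1.57]
0 0.5 [-0.09 -0.54  2.09 -0.    1.08  1.57]
yaw -3.0 [array([-0.15,  1.64, -2.11]), array([ 0.22,  1.18, -2.38]), array([ 0.67,  1.01, -2.79]), array([ 0.95,  1.01, -3.06]), array([1.22, 1.07, 2.95])]
yaw -2.5 [array([-0.24,  1.53, -2.49]), array([ 0.29,  1.31, -2.89]), array([0.72, 1.34, 3.03]), array([0.91, 1.41, 2.85]), array([1.08, 1.5 , 2.69])]
yaw -2.0 [array([-0.3 ,  1.39, -2.9 ]), array([0.3 , 1.46, 2.91]), array([0.63, 1.63, 2.67]), array([0.77, 1.73, 2.57]), array([0.89, 1.84, 2.5 ])]
yaw -1.5 [array([-0.3 ,  1.25,  2.89]), array([0.23, 1.59, 2.45]), array([0.47, 1.86, 2.32]), array([0.57, 2.  , 2.29]), array([0.67, 2.13, 2.29])]
yaw -1.0 [array([-0.19,  1.14,  2.24]), array([0.12, 1.67, 1.98]), array([0.24, 2.02, 1.93]), array([0.29, 2.19, 1.94]), array([0.36, 2.35, 1.96])]
yaw -0.5 [array([0.04, 1.12, 1.45]), array([-0.02,  1.7 ,  1.5 ]), array([-0.04,  2.07,  1.51]), array([-0.05, 
[... 2630 characters left out ...]
1.43, 2.76]), array([-0.3 ,  1.41, -3.05]), array([-0.67,  1.55, -2.78]), array([-0.83,  1.64, -2.67]), array([-0.97,  1.74, -2.59])]
yaw 1.5 [array([0.22, 1.55, 2.36]), array([-0.28,  1.27,  2.74]), array([-0.73,  1.23,  3.13]), array([-0.95,  1.28, -2.95]), None]
yaw 2.0 [array([0.12, 1.65, 1.99]), array([-0.18,  1.15,  2.21]), array([-0.61,  0.89,  2.61]), array([-0.92,  0.84,  2.92]), None]
yaw 2.5 [array([0.02, 1.69, 1.62]), array([-0.02,  1.1 ,  1.65]), array([-0.1 ,  0.68,  1.72]), array([-0.19,  0.46,  1.81]), array([-0.52,  0.23,  2.14])]
yaw 3.0 [array([-0.1 ,  1.68,  1.25]), array([0.14, 1.13, 1.08]), array([0.51, 0.83, 0.73]), array([0.82, 0.74, 0.44]), array([1.2 , 0.74, 0.07])]
```

Run:
```python
from h import *
w,h=see("top","top2")
m=blob(box(w,.4,.65,-.56,-.38,.122,.14)); c,s,a=rect(w[m]); print(c,s,a)
m=blob(box(w,.4,.65,-.4,-.1,.058,.075)); print("cup",rect(w[m]))
ti=R.from_euler('z',TY).as_matrix()
# nuggets
g=box(w,.4,.72,-.06,.1,.015,.05)&(h[...,0]>30)&(h[...,0]<90)&(h[...,1]>60)
p=(w[g]-TIER)@ti; print("tea x range",p[:,0].min(),p[:,0].max(),p[:,1].min(),p[:,1].max(),g.sum())
if abs(a)>.3: raise SystemExit
yaw=a; x,y=c
arm.movep([.45,.1,.35],down(0)); arm.movep([x,y,.22],down(yaw))
arm.move_linear([x,y,.085],rate=.12); st("at")
command_gripper(0,90); st("grip")
arm.move_linear([x,y,.15],rate=.1); arm.move_linear([x,y,.27],rate=.2); st("lift")
P,q=scoop_tcp(TIER+ti@[-.088,0,.12],TY,0); arm.movep(P,q); st("over tray")
w,h=see("scene","scene3"); see("top","top3")
cv2.imwrite("pics/c3.png",np.hstack([cv2.imread("pics/scene3.png")[100:400,200:460],cv2.imread("pics/top3.png")[100:400,180:460]]))
```

```text
[ 0.5193 -0.4542] [0.0319 0.0227] -0.0613
cup (array([ 0.5212, -0.249 ]), array([0.138 , 0.1372]), np.float64(0.7744))
tea x range -0.003144170987473365 0.07167263861824891 -0.03772527572529927 0.03785781952659892 163
at t=14.6 [ 0.5199 -0.4549  0.0864] F [ 0.  -0.4 -0.1] open 0.598 ff 0.0
grip t=15.0 [ 0.5196 -0.4548  0.086 ] F [ 0.1 -0.6  3.4] open 0.225 ff 87.8
lift t=16.6 [ 0.5188 -0.4536  0.2679] F [-0.5  0.3 -2. ] open 0.224 ff 87.9
over tray t=18.4 [0.4835 0.0304 0.2014] F [ 0.6 -0.1 -1.3] open 0.227 ff 87.8
```

View pics/c3.png

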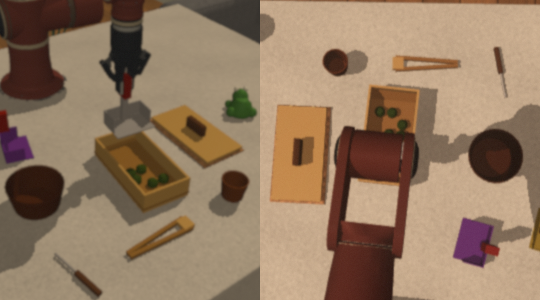

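```bash
cat > scoopit.py <<'E'
from h import *
ti=R.from_euler('z',TY).as_matrix()
def go(lx,lz,p,rate=.08,y=0.,msg=None):
    "lip underside at tray x lx, height lz, pitch p"
    lip=TIER+ti@[lx,y,lz]
    P,q=scoop_tcp(lip_to_o(lip,TY,p),TY,p); arm.move_linear(P,q,rate=rate)
    if msg: st(msg)
def scoop(y=0.,zb=None):
    go(-.022,.03,0,.12,y); go(-.022,.010,0,.05,y); arm.hold(.2); f0=T.current_force()[2]; st("near")
    z=.010
    while zb is None and z>.002:
        z-=.001; go(-.022,z,0,.02,y); arm.hold(.1)
        if T.current_force()[2]-f0>4: break
    if zb: z=zb; go(-.022,z,0,.02,y)
    st("floor z=%.3f"%z)
    z0=z
    for x in (.02,.05,.07,.086): go(x,z0,0,.08,y,"push %.3f"%x)
    for s,p in ((.008,.08),(.016,.18),(.025,.3)): go(.087+s,z0+.001+s,p,.05,y,"slope")
    arm.hold(.2)
    go(.105,.055,.45,.06,y); go(.09,.10,.5,.1,y); go(.05,.16,.5,.15,y); st("up")
if __name__=="__main__":
    scoop(); see("scene","scene4"); see("wrist","wr4"); see("top","top4")
    cv2.imwrite("pics/c4.png",np.hstack([cv2.resize(cv2.imread("pics/scene4.png")[110:310,240:440],(400,400)),cv2.resize(cv2.imread("pics/wr4.png"),(400,300)).repeat(1,0) if 0 else cv2.copyMakeBorder(cv2.resize(cv2.imread("pics/wr4.png"),(400,300)),0,100,0,0,0)]))
E
python3 scoopit.py
```

```text
near t=20.1 [0.4832 0.0311 0.0914] F [ 0.7  0.3 -3.2] open 0.222 ff 87.8
floor z=0.006 t=21.5 [0.4832 0.031  0.0879] F [-3.6 -1.2  6.7] open 0.220 ff 88.8
push 0.020 t=22.2 [0.526  0.0273 0.0879] F [ 1.6 -0.6  3.5] open 0.222 ff 88.8
push 0.050 t=22.7 [0.5556 0.0246 0.0878] F [0.4 0.2 5.1] open 0.225 ff 89.0
push 0.070 t=23.1 [0.5757 0.0228 0.0879] F [ 0.7 -0.2  4.9] open 0.221 ff 88.8
push 0.086 t=23.5 [0.5916 0.0213 0.0879] F [0.8 0.1 4.7] open 0.223 ff 88.9
slope t=23.7 [0.591  0.0214 0.0886] F [-0.   0.1 -3.3] open 0.224 ff 88.1
slope t=24.0 [0.5919 0.0213 0.0891] F [-0.6  0.5 -2.9] open 0.226 ff 88.0
slope t=24.2 [0.5941 0.0211 0.0887] F [ 0.4 -0.2 -2.8] open 0.222 ff 88.1
up t=26.1 [0.5238 0.0274 0.1984] F [ 0.1 -0.4 -3.3] open 0.222 ff 88.2
```

View pics/c4.png

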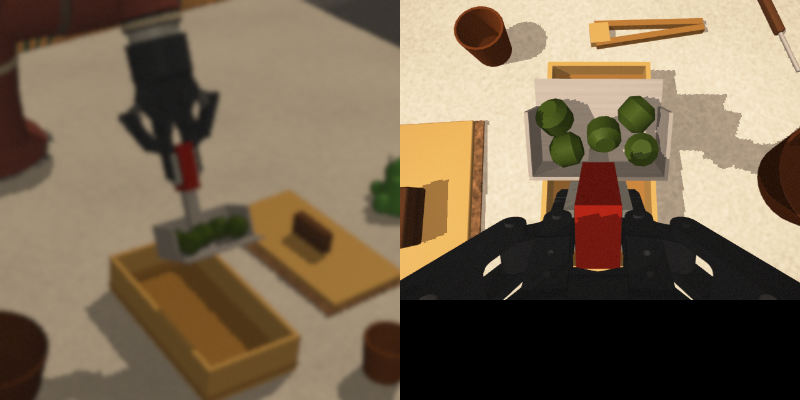

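Run:
```python
from h import *
w,h=cloud(dict(np.load("pics/top4.npz")))
m=blob(box(w,.4,.65,-.4,-.1,.058,.075)); c,s,a=rect(w[m]); print("cup",c,s)
if abs(s[0]-.138)>.006: raise SystemExit
yaw=np.arctan2(c[1],c[0]); u=np.array([np.cos(yaw),np.sin(yaw),0]); C=np.r_[c,0]
def pour(p,z,off,rate=.08):
    P,q=scoop_tcp(lip_to_o(C+u*off+[0,0,z],yaw,p),yaw,p); arm.move_linear(P,q,rate=rate)
# intermediate path, keeping mouth up
P0=np.array(T.current_position())
lip=TIER+[.0,-.02,.26]
P,q=scoop_tcp(lip_to_o(lip,TY,.45),TY,.45); arm.move_linear(P,q,rate=.15)
for k in (.33,.67,1):
    y_=TY+(yaw-TY)*k; L=lip*(1-k)+(C+[-.0,0,.2])*k
    P,q=scoop_tcp(lip_to_o(L,y_,.45),y_,.45); arm.move_linear(P,q,rate=.18)
st("over cup")
pour(.3,.12,-.025); pour(.1,.085,-.025)
for p in (-.15,-.3,-.45,-.6,-.75,-.9): pour(p,.085,-.025,.07); arm.hold(.15)
arm.hold(.5); pour(-1.05,.088,-.025); arm.hold(.5); st("poured")
pour(-1.05,.13,-.03,.1); pour(-.3,.2,-.05,.2); 
P,q=scoop_tcp([.5,-.38,.25],-.2,0); arm.movep(P,q)
see("wrist","wr5"); see("scene","scene5"); see("top","top5")
a=[cv2.resize(cv2.imread(f"pics/{n}.png"),(400,300)) for n in("wr5","scene5")]
b=cv2.resize(cv2.imread("pics/top5.png")[200:320,330:490],(400,300))
cv2.imwrite("pics/c5.png",np.vstack([np.hstack(a),np.hstack([b,cv2.resize(cv2.imread("pics/scene5.png")[240:345,180:320],(400,300))])]))
st()
```

```text
cup [ 0.5211 -0.2488] [0.1379 0.137 ]
over cup t=28.9 [ 0.4361 -0.2073  0.2447] F [ 0.7 -0.2 -2.4] open 0.221 ff 88.2
poured t=35.0 [ 0.5323 -0.2541  0.186 ] F [ 0.3  0.  -2.1] open 0.224 ff 88.4
 t=37.4 [ 0.5002 -0.3786  0.3297] F [-0.2 -0.4 -2.2] open 0.225 ff 88.2
```

View pics/c5.png

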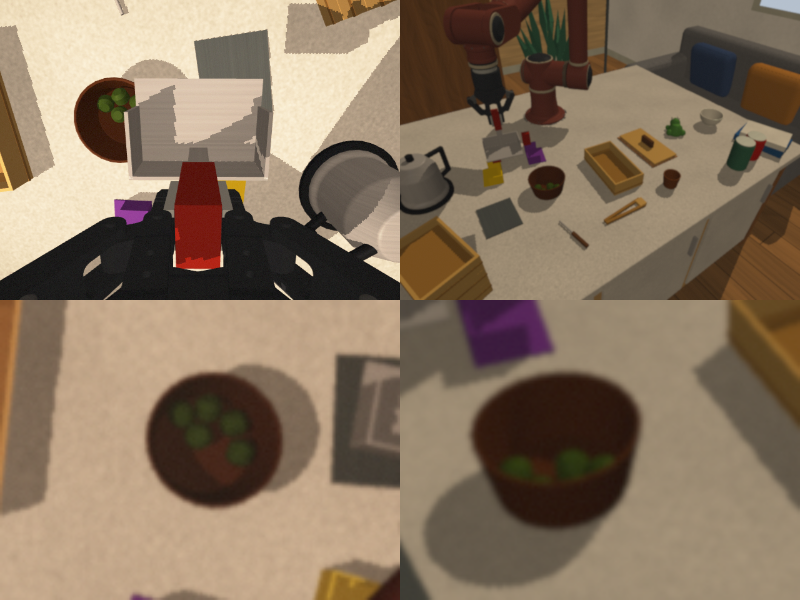

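Run:
```python
from h import *
x,y,q=.523,-.453,down(-.045)
arm.movep([x,y,.22],q); arm.move_linear([x,y,.095],rate=.12); arm.hold(.2); f0=T.current_force()[2]
z=.091
while z>.083:
    z-=.001; arm.move_linear([x,y,z],rate=.02); arm.hold(.1)
    if T.current_force()[2]-f0>2.5: break
st("down %.3f"%z)
command_gripper(.6); st("rel")
arm.move_linear([x,y,.22],rate=.12); arm.movep([.42,-.15,.35],down(0))
# look for lid and scoop
w,h=see("top","top6")
m=box(w,.3,.72,.05,.45,.01,.025); m=blob(m); print("lid",rect(w[m]),np.median(w[m][:,2]))
m=box(w,.3,.72,.05,.45,.04,.06); m=blob(m); print("handle",rect(w[m]))
m=blob(box(w,.4,.65,-.56,-.38,.122,.14)); print("grip",rect(w[m]),np.median(w[m][:,2]))
m=blob(box(w,.4,.65,-.4,-.1,.058,.075)); print("cup",rect(w[m]))
```

```text
down 0.085 t=41.6 [ 0.5231 -0.4533  0.0859] F [-3.3  0.6  5.5] open 0.222 ff 89.1
rel t=42.0 [ 0.523  -0.4529  0.0847] F [ 0.3 -0.2 -0.3] open 0.605 ff 0.0
lid (array([0.5217, 0.2616]), array([0.2542, 0.1354]), np.float64(-0.0134)) 0.017300929099183238
handle (array([0.5768, 0.0857]), array([0.2191, 0.0064]), np.float64(-0.0926))
grip (array([ 0.5226, -0.4519]), array([0.0322, 0.0212]), np.float64(-0.0404)) 0.13206381353708307
cup (array([ 0.5424, -0.2474]), array([0.1375, 0.0934]), np.float64(-1.53))
```

Run:
```python
from h import *
w,h=cloud(dict(np.load("pics/top6.npz")))
m=blob(box(w,.45,.6,.2,.33,.042,.06)); c,s,a=rect(w[m]); print("handle",c,s,a)
c,a=(c+np.array([.5217,.2608]))/2,(a-.02)/2
assert abs(c-[.522,.261]).max()<.004 and abs(a)<.06
q=down(a)
arm.movep([.45,.05,.35],down(0)); arm.movep([*c,.18],q); arm.move_linear([*c,.026],rate=.12); arm.hold(.2); st("at")
command_gripper(0,60); st("grip")
arm.move_linear([*c,.17],rate=.1)
q=down(TY); x,y=.571,.0222
arm.movep([x,y,.17],q); arm.move_linear([x,y,.09],rate=.1); arm.hold(.2); f0=T.current_force()[2]; st("above")
z=.083; arm.move_linear([x,y,z],rate=.03)
while z>.0735:
    z-=.001; arm.move_linear([x,y,z],rate=.02); arm.hold(.1)
    if T.current_force()[2]-f0>3: break
st("down %.4f"%z)
command_gripper(.6); arm.move_linear([x,y,.2],rate=.15); arm.movep([.42,-.02,.4],down(0)) if 0 else arm.movep([.15,-.6,.35],down(0))
w,h=see("top","top7"); see("scene","scene7")
m=blob(box(w,.3,.72,-.2,.5,.05,.075)); print("lid",rect(w[m]),np.percentile(w[m][:,2],[2,50,98]))
p=w[m]; A=np.c_[p[:,:2],np.ones(len(p))]; print("tilt",np.linalg.lstsq(A,p[:,2],rcond=None)[0][:2])
m=blob(box(w,.4,.65,-.4,-.1,.058,.075)); print("cup",rect(w[m]))
m=box(w,.4,.65,-.56,-.38,.122,.14); print("grip",rect(w[blob(m)]) if m.any() else None)
cv2.imwrite("pics/c7.png",np.vstack([cv2.resize(cv2.imread("pics/top7.png")[130:310,180:540],(600,300)),cv2.resize(cv2.imread("pics/scene7.png")[180:400,60:500],(600,300))]))
```

```text
handle [0.522 0.261] [0.0688 0.0189] -0.0218
at t=48.2 [0.5223 0.2611 0.0267] F [ 1.4 -0.2  0. ] open 0.602 ff 0.0
grip t=48.6 [0.5222 0.261  0.0263] F [-0.1 -0.4  1.9] open 0.198 ff 62.1
above t=52.3 [0.5716 0.0221 0.091 ] F [ 0.3 -0.9 -1.3] open 0.199 ff 61.6
down 0.0740 t=55.8 [0.5713 0.0222 0.0753] F [-3.7 -0.6  5.2] open 0.201 ff 62.8
lid (array([0.5717, 0.0231]), array([0.255 , 0.1322]), np.float64(-0.0914)) [0.06159039 0.06622296 0.07051931]
tilt [ 0.00012091 -0.00105333]
cup (array([ 0.5206, -0.2487]), array([0.1378, 0.1369]), np.float64(0.607))
grip (array([ 0.5224, -0.4518]), array([0.0317, 0.0215]), np.float64(-0.0224))
```

View pics/c7.png

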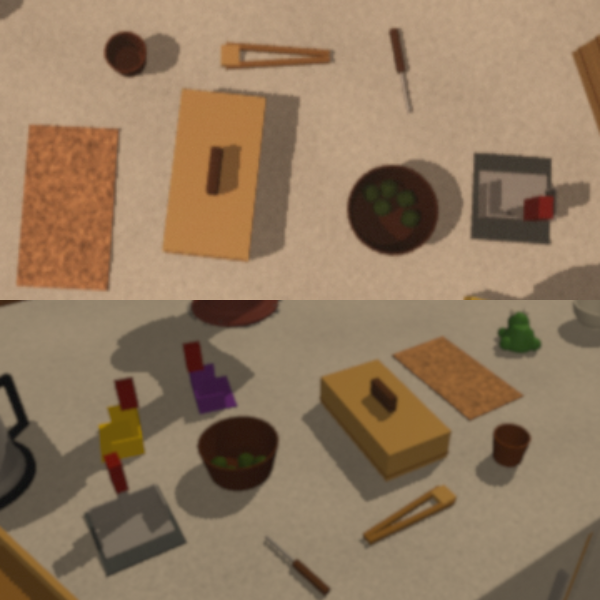

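The lid is seated level at z = 66 mm, the scoop stands on its rest, all five nuggets are in the cup and the bystanders look untouched. I'm handing in.

```bash
python3 -c "
from h import *
st(); print(ticket.hand_in()); st()"
```

```text
t=60.0 [ 0.1507 -0.5997  0.3498] F [-0.8 -0.6 -0.7] open 0.599 ff 0.0
the job is handed in; nothing more can be done
None
the job is handed in; nothing more can be done
```

I handed the job in at about 60 s: all five tea nuggets are in the upright cup, the scoop is on its rest and the lid is seated level on the tray; the last pictures show the frog, small cup, tongs and pick looking undisturbed, and the hand-in returned no verdict.

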